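# Stack the clamping squares on their storage pad

## Task

Put away the four coloured L-shaped clamping squares in one neat pile over the black patch of the dark wooden pad, one at a time: red first, with its elbow at the pad's white corner, then blue, yellow and green. Turn each one half round from the one below it, so that the elbows alternate between the white corner and the opposite one and the pile is a balanced square column. Leave the spacer bar, sanding block, bench dog and try square where they are, and let go of everything at the end.

Things in the scene. Friction and masses are not known exactly. Their poses are not given: they have to be found in the camera images.
- red_square: flat red plastic L (clamping square), 18 mm thick, 110 g, lying flat: a 90 x 90 mm square less one quarter, two arms 90 mm long outside, 36 mm wide. Origin: underside, centre of the 90 mm square (in the notch, 9 mm off both arms). Elbow (outer corner) at (-45, -45) mm; one arm along x (y -45 to -9), one along y (x -45 to -9); z up. Centre of mass (-10, -10)
- blue_square: flat blue plastic L (clamping square), 18 mm thick, 110 g, lying flat: a 90 x 90 mm square less one quarter, two arms 90 mm long outside, 36 mm wide. Origin: underside, centre of the 90 mm square (in the notch, 9 mm off both arms). Elbow (outer corner) at (-45, -45) mm; one arm along x (y -45 to -9), one along y (x -45 to -9); z up. Centre of mass (-10, -10)
- yellow_square: flat yellow plastic L (clamping square), 18 mm thick, 110 g, lying flat: a 90 x 90 mm square less one quarter, two arms 90 mm long outside, 36 mm wide. Origin: underside, centre of the 90 mm square (in the notch, 9 mm off both arms). Elbow (outer corner) at (-45, -45) mm; one arm along x (y -45 to -9), one along y (x -45 to -9); z up. Centre of mass (-10, -10)
- green_square: flat green plastic L (clamping square), 18 mm thick, 110 g, lying flat: a 90 x 90 mm square less one quarter, two arms 90 mm long outside, 36 mm wide. Origin: underside, centre of the 90 mm square (in the notch, 9 mm off both arms). Elbow (outer corner) at (-45, -45) mm; one arm along x (y -45 to -9), one along y (x -45 to -9); z up. Centre of mass (-10, -10)
- pad: fixed dark wooden board 124 x 124 mm, 12 mm thick, black rubber patch 92 x 92 mm in its middle, white-painted -x, -y corner. Origin: centre of its underside, on the bench; z up. A square is over the patch when its origin is above the pad's, sides along the patch's; its elbow is at the white corner when its x and y axes point as the pad's do
- pad_mark (a point): point in the pad's white-painted corner (a white angle, 13 mm wide and 32 mm along each edge, outside the black patch), on the upper face, at (-53, -53, 12) mm in the pad's frame; the pile does not cover it
- spacer: bystander, not an L: loose straight blue plastic bar 70 x 26 x 18 mm; origin at the centre of its underside, long side along x. Leave it alone
- sanding_block: bystander: loose cork sanding block with a wooden back, 70 x 36 x 32 mm; origin at the centre of its underside, long side along x. Leave it alone
- bench_dog: bystander: loose round brass bench dog standing upright, foot 30 mm across, 40 mm high; origin at the centre of its underside. Leave it alone
- try_square: bystander: loose joiner's try square, dark wooden stock 95 x 26 x 16 mm along x and a thin steel blade 30 mm wide along y to y = +133 mm; origin at the centre of the stock's underside. Leave it alone

How it is judged:
By the outcome, as a careful person would: the job done as asked, in the order asked, and still so for the second after the job is handed in, with the robot touching nothing.
It also fails if it takes over 112 s, if anything falls off the work surface, if the arm or the gripper's body presses on something with over 40 N, if the wrist force passes 120 N, or if a joint passes its speed limit or range.

## Robot

A 7-joint arm with a two-finger parallel gripper is mounted at the origin on the work surface. World frame = base frame: x ahead of the robot, y to its left, z up, the work surface at z = 0. Lengths are in m, angles in rad, forces in N, time in s.
With the tool pointing down it reaches from about 0.4 to 0.9 m from the base axis. Payload 5.5 kg.
Tool frame: the origin (TCP) lies on the centre line of the jaws, within the pads' length; the fingertips stand 19 mm ahead of it and the grasp point (between the pads) is the TCP (env.tcp_to_tips is the distance from the TCP to the fingertips, in m); y points along the fingers, z is the direction in which the jaws open and shut, and the axes are right-handed (so a half turn about y gives the same grasp; the last joint's range is limited). The gripper opens to 85 mm and grips with 20 to 120 N. Pads are 22 mm wide; open, the fingers measure 114 mm over their backs; the gripper's body (76 mm by 85 mm) begins 54 mm behind the grasp point. The pads swing forward as they close: fully open they stand 13 mm farther back than shut.
Start: joints at [1.428, 0.501, -0.427, 1.55, 0.221, 1.138, -0.21], TCP at [0.257, -0.597, 0.25] pointing down, gripper open.
Joint ranges: [-2.88, 2.88], [-0.31, 2.03], [-1.54, 1.56], [0.2, 2.42], [-1.41, 4.55], [0.19, 2.02], [-2.57, 2.57]. Speed limits (rad/s): [2.57, 2.57, 3.14, 3.14, 3.14, 3.14, 3.14].

## Interface

Orientations are given as a unit quaternion [w, x, y, z].
In Python, from workcell import env, cams, job gives the robot as it stands.
- The arm moves only by the tool play_rows, never from a script. Its argument "steps" is a list of rows, each a list of 2 entries, a list of its own where there are three numbers: the shift along the tool's x, y, z in m, then the turn about the tool's y in degrees. A call has 1 to 20 rows; each row is the pose to reach, as a shift and turn from the pose commanded when the call began, along the tool's axes at that moment; what a row does not reach only later rows make up. A row lasts 1/8 s, in which the tool goes at most 62.5 mm and 10.7 degrees, less where a joint would pass 70% of its speed; a pose out of reach is approached as far as the arm can. A call with a gripper value outside its range is refused whole. "claw" is the opening, from 0 (shut) to 1 (fully open), set as the call begins (left out, the last holds). The fingers move at their own pace and stop on an object; the grip force is fixed at half the most. Time passes only in rows, so rows that repeat a pose let the fingers close. It gives the time, the measured TCP pose, the force and the opening at its end, in the units of the state.
- env.sense(): the state, without advancing time (a new reading comes with each control period).
- cams.grab_frame(name): name is "scene" or "top" or "wrist"; returns the picture (420x560x3 uint8, red, green, blue); there is no depth.
- cams.calibration(name): a dict with "K" (3x3 intrinsics, pixels), "rvec" (rotation vector, rad) and "tvec" (3), from world to camera coordinates, as OpenCV has them; the wrist camera has in their place "hand_eye" (4x4, takes a point from camera to tool coordinates, whose origin is the TCP and whose axes are the tool frame's). Camera axes: x right, y down, z forward; pixel columns grow to the right and rows downward; lengths in m; the calibration is good to about 2 mm. A picture is of the moment at which its call begins: read the wrist's pose just before it. calibration takes no time and is no camera call.
- job.finish_job(): hands the job in, once; it reports no verdict.
The state is a dict: "time": time; "joints": joint angles; "qd": joint speeds; "joint_torque": joint torques, N m; "tool_pos": TCP position; "orientation": TCP orientation; "ft_force": force on the tool from outside, world axes, zero at the start; "torque": the same for the moment, N m; "gripper_width": finger opening in m.
Only numpy, scipy, OpenCV 4.12 (cv2) and the standard library are available. Lean on these libraries where they do the work, as an engineer would, in place of code of your own. Each camera call takes 0.05 s, during which the arm holds its last target. There are 200 camera calls.

## Working session

There is one attempt and no reset: what is moved stays moved. The work goes in short steps, Python scripts to look and compute and a tool call to move; the robot and the scene stay as the last step left them, time stands still between calls to the robot, and variables do not carry over. Pictures are saved under pics/ and viewed, about 12 in all and at most 16, crops included, and the job is handed in when it is done.

Besides the shell and the picture viewer there is one more tool, called after "Call:" as name(argument=value, ...), one argument or row to a line, values as JSON. play_rows: Moves the arm, as the interface text tells. Its arguments: {"type":"object","properties":{"steps":{"type":"array","items":{"type":"array"}},"claw":{"type":"number"}},"required":["steps"]}

```bash
mkdir -p pics; ls
python3 - <<'E'
from workcell import env,cams,job
import cv2,numpy as np
s=env.sense()
for k in s: print(k,np.round(s[k],3))
for n in("scene","top","wrist"):
    c=cams.calibration(n); print(n,{k:np.round(v,4).tolist() for k,v in c.items()})
    cv2.imwrite(f"pics/{n}0.png",cams.grab_frame(n)[:,:,::-1])
E
```

```text
pics
time 0.0
joints [ 1.428  0.502 -0.427  1.551  0.221  1.138 -0.21 ]
qd [-0.001 -0.     0.    -0.001 -0.001 -0.002  0.001]
joint_torque [ 1.0000e-03 -5.6950e+01 -5.8150e+00 -2.8093e+01  1.1000e-02  1.2000e-02
 -0.0000e+00]
tool_pos [ 0.256 -0.597  0.249]
orientation [ 0.142 -0.143  0.693 -0.692]
ft_force [-0.549  0.396  0.203]
torque [ 0.01   0.051 -0.022]
gripper_width 0.085
scene {'K': [[487.1066, 0.0, 272.472], [0.0, 487.1066, 207.5092], [0.0, 0.0, 1.0]], 'rvec': [1.5186, 1.855, -0.9111], 'tvec': [0.169, -0.2714, 1.6399]}
top {'K': [[410.7411, 0.0, 275.3489], [0.0, 410.7411, 205.6436], [0.0, 0.0, 1.0]], 'rvec': [2.1872, -2.1756, 0.0526], 'tvec': [-0.0496, 0.5392, 1.0397]}
wrist {'K': [[336.365, 0.0, 280.2097], [0.0, 336.365, 211.4069], [0.0, 0.0, 1.0]], 'hand_eye': [[-0.0003, 0.9529, 0.3034, -0.0783], [0.0001, -0.3034, 0.9529, -0.1235], [1.0, 0.0003, -0.0001, -0.0011], [0.0, 0.0, 0.0, 1.0]]}
```

View pics/top0.png

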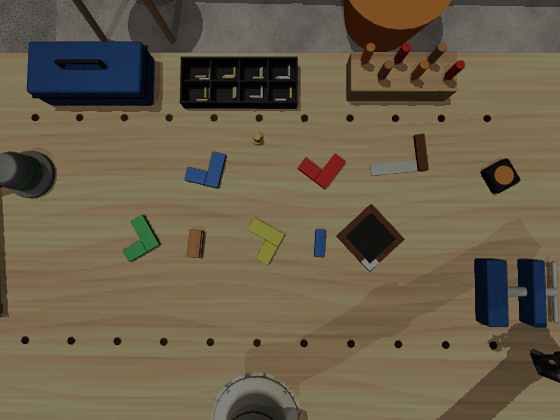

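View pics/scene0.png

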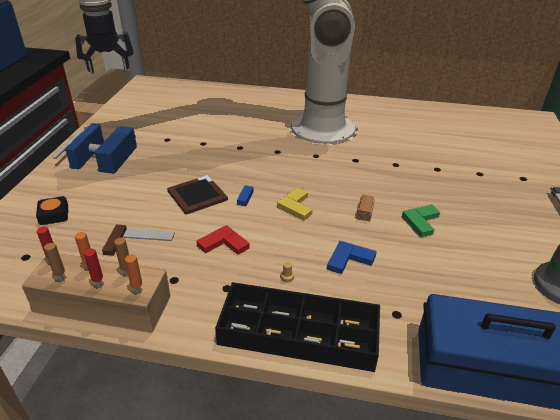

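```bash
cat > h.py <<'E'
from workcell import env,cams,job
import cv2,numpy as np
from scipy.spatial.transform import Rotation as R
def tool():
    s=env.sense(); q=s["orientation"]
    return R.from_quat([q[1],q[2],q[3],q[0]]).as_matrix(),np.array(s["tool_pos"]),s
def view(name,save=None):
    Rt,p,s=tool(); im=cams.grab_frame(name); c=cams.calibration(name)
    if save: cv2.imwrite(f"pics/{save}.png",im[:,:,::-1])
    if name=="wrist":
        H=np.array(c["hand_eye"]); Rw=Rt@H[:3,:3]; o=Rt@H[:3,3]+p
    else:
        Rc=cv2.Rodrigues(np.array(c["rvec"]))[0]; Rw=Rc.T; o=-Rc.T@np.array(c["tvec"])
    return im,np.array(c["K"]),Rw,o
def cast(px,z,v):
    d=np.c_[np.atleast_2d(px),np.ones(len(np.atleast_2d(px)))]@np.linalg.inv(v[1]).T@v[2].T
    return (v[3]+d*((z-v[3][2])/d[:,2])[:,None])[:,:2]
HUE={"red":[(0,8),(172,180)],"yellow":[(24,33)],"green":[(45,85)],"blue":[(100,125)]}
def mask(im,col,vmin=60,smin=130):
    h,s,v=cv2.split(cv2.cvtColor(im,cv2.COLOR_RGB2HSV)); m=np.zeros(h.shape,bool)
    for a,b in HUE[col]: m|=(h>=a)&(h<=b)
    return cv2.morphologyEx((m&(s>smin)&(v>vmin)).astype(np.uint8),cv2.MORPH_OPEN,np.ones((3,3)))
def squares(v,col,z,vmin=60,smin=130,amin=1500e-6):
    """L squares: origin, yaw of the x axis, sides, area, colour brightness (world)"""
    out=[]
    for c in cv2.findContours(mask(v[0],col,vmin,smin),cv2.RETR_EXTERNAL,cv2.CHAIN_APPROX_NONE)[0]:
        if len(c)<25: continue
        P=(cast(c[:,0,:].astype(float),z,v)).astype(np.float32)*1000
        a=cv2.contourArea(P)
        if not 2500<a<9000: continue
        (cx,cy),(w,h),an=cv2.minAreaRect(P)
        if not(75<w<108 and 75<h<108): continue
        M=cv2.moments(P); d=np.arctan2(cy-M["m01"]/M["m00"],cx-M["m10"]/M["m00"])-np.pi/4
        an=np.radians(an); an+=np.round((d-an)/(np.pi/2))*np.pi/2
        out.append((np.round([cx,cy],1),round(np.degrees(an)%360,1),round(w,1),round(h,1),round(a)))
    return out
def rel(x,y,z,yaw):
    """shift along the tool axes and turn about tool y to bring TCP to x,y,z (mm), tool x axis at world yaw deg"""
    Rt,p,s=tool(); d=Rt.T@(np.array([x,y,z])/1000-p)
    y0=np.degrees(np.arctan2(Rt[1,0],Rt[0,0])); t=-((yaw-y0+180)%360-180)
    print("shift mm",np.round(d*1000,1),"turn",round(t,1),"yaw now",round(y0,1),"q7",np.round(s["joints"][6],2))
E
python3 - <<'E'
from h import *
Rt,p,s=tool(); print(np.round(Rt,3),p,env.tcp_to_tips)
v=view("top")
for c in HUE: print(c,squares(v,c,.018))
im=v[0]
hsv=cv2.cvtColor(im,cv2.COLOR_RGB2HSV)
w=((hsv[:,:,1]<60)&(hsv[:,:,2]>150)).astype(np.uint8); w[:, :350]=0;w[:,400:]=0;w[:240]=0;w[290:]=0
d=(hsv[:,:,2]<110).astype(np.uint8);d[:, :330]=0;d[:,412:]=0;d[:195]=0;d[280:]=0
n,l,st,ce=cv2.connectedComponentsWithStats(w); print(st[1:],cast(ce[1:],.012,v)*1000)
c=max(cv2.findContours(d|w,0,1)[0],key=cv2.contourArea)
print(cv2.minAreaRect((cast(c[:,0].astype(float),.012,v)*1000).astype(np.float32)))
E
```

```text
[[-0.919 -0.001  0.395]
 [-0.395  0.001 -0.919]
 [-0.    -1.    -0.002]] [ 0.25632399 -0.59675946  0.24946535] 0.019
red [(array([ 646.8, -165.3]), np.float64(323.1), 89.7, 89.3, 4765)]
yellow [(array([448.8,  -9.2]), np.float64(61.6), 89.1, 89.0, 4613)]
green [(array([454.6, 312.4]), np.float64(30.7), 87.2, 87.9, 4371)]
blue [(array([639. , 137.1]), np.float64(346.8), 87.9, 88.0, 4400)]
[] []
((460.4279479980469, -289.78302001953125), (126.25101470947266, 126.15274810791016), 42.825904846191406)
```

View pics/wrist0.png

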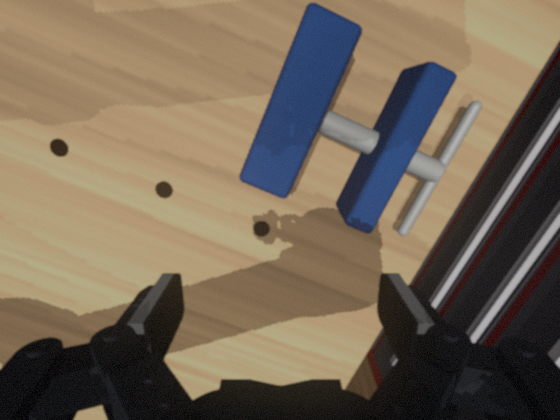

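Run:
```python
from h import *
rel(460,-290,180,-137.2)
```

```text
shift mm [-308.2   69.9 -201.5] turn -19.5 yaw now -156.7 q7 -0.21
```

Call:
play_rows(
  steps=[
    [[-0.05,0.01,-0.033],-3],
    [[-0.1,0.023,-0.065],-6],
    [[-0.15,0.035,-0.1],-10],
    [[-0.2,0.047,-0.133],-14],
    [[-0.25,0.058,-0.167],-18],
    [[-0.308,0.07,-0.2015],-19.5],
    [[-0.308,0.07,-0.2015],-19.5],
    [[-0.308,0.07,-0.2015],-19.5],
    [[-0.308,0.07,-0.2015],-19.5],
  ],
)

```text
time: 1.32
tool_pos: [0.459, -0.2924, 0.1803]
orientation: [-0.256, 0.257, -0.659, 0.659]
ft_force: [-0.2, 0.2, 0.8]
gripper_width: 0.0852
```

Run:
```python
from h import *
v=view("wrist","pad1"); print(v[3])
hsv=cv2.cvtColor(v[0],cv2.COLOR_RGB2HSV)
for lim in (35,45,60):
    d=(hsv[:,:,2]<lim).astype(np.uint8)
    for c in cv2.findContours(d,0,1)[0]:
        P=(cast(c[:,0].astype(float),.012,v)*1000).astype(np.float32)
        if cv2.contourArea(P)>1500: print(lim,cv2.contourArea(P),cv2.minAreaRect(P))
rel(630,-142.7,150,-127)
print(np.round(env.sense()["joints"],2))
```

```text
[ 0.51636623 -0.23842569  0.30378181]
35 43401.25530066097 ((320.33099365234375, -418.1636962890625), (148.96661376953125, 634.1038818359375), 42.5521240234375)
35 2218.704094288405 ((461.3259582519531, -301.0666198730469), (74.81843566894531, 70.00411987304688), 42.578914642333984)
45 51863.41112522228 ((332.67138671875, -406.83514404296875), (182.47010803222656, 634.1038818359375), 42.5521240234375)
45 6989.7744836348575 ((459.9162292480469, -289.6771240234375), (92.20598602294922, 90.6232681274414), 42.58979415893555)
60 53490.94436969224 ((332.7001647949219, -406.8087158203125), (182.54823303222656, 634.1038818359375), 42.552127838134766)
60 9071.185181400971 ((458.30718994140625, -296.38543701171875), (105.33305358886719, 99.43368530273438), 42.589996337890625)
shift mm [-227.3   30.2    5.3] turn -10.4 yaw now -137.4 q7 -0.57
[ 1.    0.43 -0.6   1.88  0.3   0.92 -0.57]
```

View pics/pad1.png

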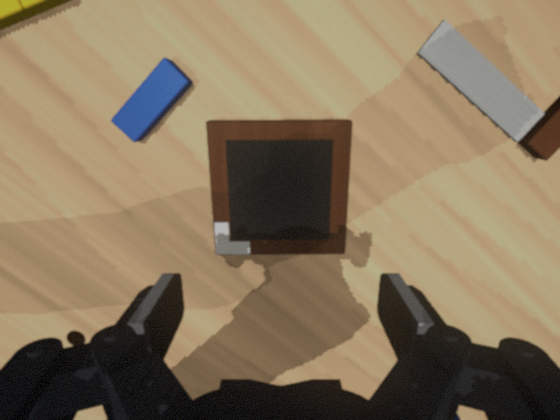

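Call:
play_rows(
  steps=[
    [[-0.05,0.007,0.001],-2],
    [[-0.1,0.014,0.002],-5],
    [[-0.15,0.021,0.003],-7],
    [[-0.2,0.028,0.004],-10],
    [[-0.227,0.03,0.005],-10.4],
    [[-0.227,0.03,0.005],-10.4],
    [[-0.227,0.03,0.005],-10.4],
  ],
)

```text
time: 2.25
tool_pos: [0.6292, -0.1423, 0.15]
orientation: [-0.315, 0.316, -0.633, 0.633]
ft_force: [-0.2, -0.3, -0.2]
gripper_width: 0.0852
```

```bash
cat >> h.py <<'E'
def grip(sq,kind,flip=0,off=8):
    """TCP x,y and tool yaw for gripping arm x or y"""
    (x,y),th=sq[0],np.radians(sq[1]); l=np.array([off,-27.] if kind=="x" else [-27.,off])
    c,s=np.cos(th),np.sin(th)
    return x+c*l[0]-s*l[1],y+s*l[0]+c*l[1],sq[1]+(0 if kind=="x" else -90)+flip
E
python3 - <<'E'
from h import *
v=view("wrist","red1")
for vm in(60,100,140): print(squares(v,"red",.018,vm))
S=squares(v,"red",.018)
if S:
    g=grip(S[0],"y"); print(g); rel(g[0],g[1],22,g[2])
E
```

```text
[(array([ 648.7, -162. ]), np.float64(323.0), 90.4, 88.4, 5070)]
[(array([ 648.5, -162.2]), np.float64(323.0), 88.0, 88.4, 3814)]
[]
(np.float64(631.9513614139395), np.float64(-139.36191029451635), np.float64(233.0))
shift mm [ -4.6 128.1   0.3] turn -0.0 yaw now -127.0 q7 -0.79
```

View pics/red1.png

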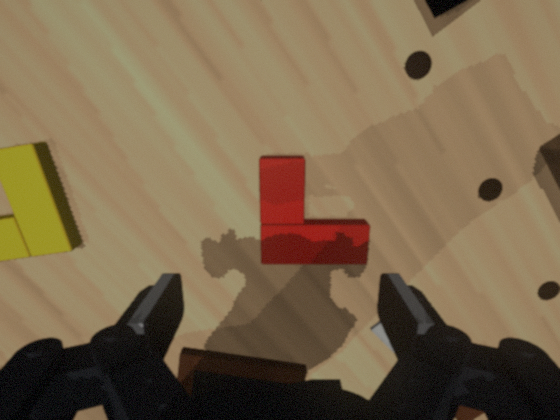

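Call:
play_rows(
  steps=[
    [[-0.003,0.05,0],0],
    [[-0.0035,0.1,0],0],
    [[-0.0035,0.128,0],0],
    [[-0.0035,0.128,0],0],
    [[-0.0035,0.128,0],0],
  ],
)

```text
time: 2.92
tool_pos: [0.6329, -0.1385, 0.0238]
orientation: [-0.316, 0.315, -0.632, 0.633]
ft_force: [0.1, 0.1, 0.4]
gripper_width: 0.0854
```

Call:
play_rows(
  claw=0,
  steps=[
    [[0,0,0],0],
    [[0,0,0],0],
    [[0,0,0],0],
    [[0,0,0],0],
    [[0,0,0],0],
    [[0,0,0],0],
  ],
)

```text
time: 3.68
tool_pos: [0.6333, -0.1374, 0.0236]
orientation: [-0.317, 0.316, -0.632, 0.633]
ft_force: [-0.3, 0.0, 5.6]
gripper_width: 0.0339
```

Call:
play_rows(
  steps=[
    [[0,-0.03,0],0],
    [[0,-0.06,0],0],
    [[0,-0.06,0],0],
    [[0,-0.06,0],0],
  ],
)

```text
time: 4.18
tool_pos: [0.6314, -0.1374, 0.0815]
orientation: [0.316, -0.317, 0.633, -0.632]
ft_force: [0.1, -0.3, -1.5]
gripper_width: 0.0343
```

```bash
cat >> h.py <<'E'
def inhand(v,col,kind,flip=0,vmin=60,zoff=-.004,smin=130):
    """origin of the held square in tool x,z (mm) and its yaw relative to the tool; zoff: its top above the TCP"""
    Rt,p,s=tool(); S=squares(v,col,p[2]+zoff,vmin,smin)
    for q in S:
        d=Rt.T@np.r_[q[0]/1000-p[:2],0]*1000; y0=np.degrees(np.arctan2(Rt[1,0],Rt[0,0]))
        print("held",col,np.round(d,1),"yaw rel",round((q[1]-y0+180)%360-180,1),q[2:])
E
python3 - <<'E'
from h import *
v=view("wrist","red2"); inhand(v,"red","y"); inhand(v,"red","y",vmin=40)
s=env.sense();print(s["gripper_width"],s["ft_force"])
E
```

```text
0.034602669761308325 [-0.90617039 -0.31432326 -1.63830151]
```

View pics/red2.png

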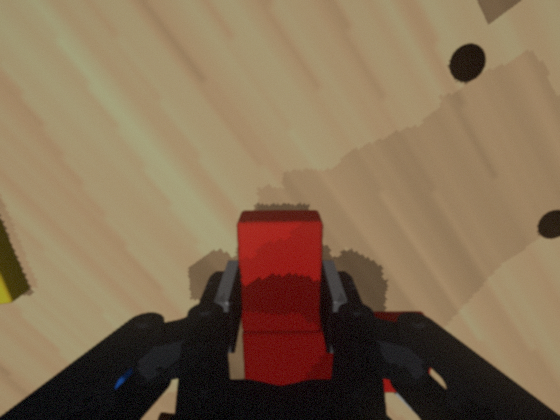

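```bash
cat >> h.py <<'E'
def armend(v,dz,rows=(150,400),col=280):
    """big brightness edges down the middle column, as tool x (mm) on the plane dz above the TCP"""
    Rt,p,s=tool(); g=v[0][:,col-6:col+7].astype(float).mean(1)
    e=np.abs(g[2:]-g[:-2]).sum(1)
    for r in range(rows[0],rows[1]):
        if e[r-1]>14 and e[r-1]==e[max(r-4,0):r+3].max():
            w=cast([col,r],p[2]+dz,v)[0]; print("row",r,"edge",round(e[r-1]),"tool x",round((Rt.T@np.r_[w-p[:2],0])[0]*1000,1))
E
python3 - <<'E'
from h import *
v=view("wrist"); armend(v,-.0057)
rel(460,-290,130,-137.4)
E
```

```text
row 204 edge 81 tool x -40.7
row 210 edge 67 tool x -38.2
row 221 edge 52 tool x -33.5
row 274 edge 39 tool x -9.4
row 314 edge 18 tool x 10.6
row 331 edge 20 tool x 19.6
row 385 edge 61 tool x 50.6
shift mm [224.9 -48.9 -45.3] turn 10.5 yaw now -126.9 q7 -0.84
```

```bash
cat >> h.py <<'E'
PAD=np.array([459.9,-289.7])
def place(ox,oz,yaw,z):
    t=np.radians(yaw); tx=np.array([np.cos(t),np.sin(t)]); tz=np.array([-tx[1],tx[0]])
    q=PAD-ox*tx-oz*tz; rel(q[0],q[1],z,yaw); print(q)
E
python3 - <<'E'
from h import *
place(11,27,-137.4,65)
E
```

```text
shift mm [208.8  16.2 -70. ] turn 10.5 yaw now -126.9 q7 -0.84
[ 449.72141678 -262.37974298]
```

Call:
play_rows(
  steps=[
    [[0.04,0,-0.013],2],
    [[0.08,0,-0.027],4],
    [[0.12,0,-0.04],6],
    [[0.16,0,-0.053],8],
    [[0.2,0,-0.067],10],
    [[0.209,0.016,-0.07],10.5],
    [[0.209,0.016,-0.07],10.5],
    [[0.209,0.016,-0.07],10.5],
    [[0.209,0.016,-0.07],10.5],
    [[0.209,0.016,-0.07],10.5],
  ],
)

```text
time: 5.52
tool_pos: [0.4518, -0.2619, 0.0666]
orientation: [-0.258, 0.257, -0.658, 0.659]
ft_force: [-0.6, 0.0, -1.7]
gripper_width: 0.0346
```

Run:
```python
from h import *
for i in range(3): place(11,27,-137.4,36.5); env.sense()
v=view("wrist","red3"); armend(v,-.0057)
```

```text
shift mm [ 1.9 30.1 -1.1] turn 0.1 yaw now -137.3 q7 -0.73
[ 449.72141678 -262.37974298]
shift mm [ 1.9 30.1 -1.1] turn 0.1 yaw now -137.3 q7 -0.73
[ 449.72141678 -262.37974298]
shift mm [ 1.9 30.1 -1.1] turn 0.1 yaw now -137.3 q7 -0.73
[ 449.72141678 -262.37974298]
row 158 edge 275 tool x -59.3
row 189 edge 43 tool x -47.0
row 209 edge 45 tool x -38.8
row 221 edge 62 tool x -33.6
row 274 edge 48 tool x -9.6
row 330 edge 21 tool x 18.8
row 385 edge 65 tool x 50.2
```

View pics/red3.png

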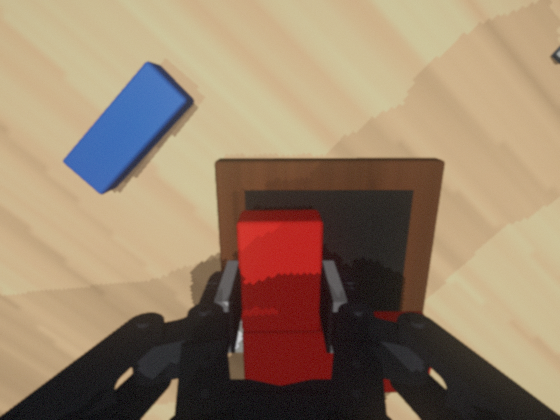

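Run:
```python
from h import *
v=view("wrist"); Rt,p,s=tool()
for px in [(280,189),(330,189),(246,195),(412,195),(280,158),(217,165),(441,165)]:
    w=cast(px,.012,v)[0]; print(px,np.round(Rt.T@np.r_[w-p[:2],0]*1000,1)[[0,2]])
```

```text
(280, 189) [-35.   -0.9]
(330, 189) [-35.   26.3]
(246, 195) [-31.6 -19.5]
(412, 195) [-31.7  71.4]
(280, 158) [-51.9  -0.9]
(217, 165) [-48.1 -34.4]
(441, 165) [-48.2  84.8]
```

Call:
play_rows(
  steps=[
    [[0.001,0.015,-0.0012],0],
    [[0.001,0.026,-0.0012],0],
    [[0.001,0.026,-0.0012],0],
    [[0.001,0.03,-0.0012],0],
    [[0.001,0.03,-0.0012],0],
    [[0.001,0.03,-0.0012],0],
  ],
)

```text
time: 6.38
tool_pos: [0.4495, -0.2624, 0.0365]
orientation: [-0.257, 0.257, -0.659, 0.659]
ft_force: [0.4, 0.7, -1.3]
gripper_width: 0.0344
```

Run:
```python
from h import *
place(11,27,-137.4,36.5)
```

```text
shift mm [-0.2  0.   0.1] turn 0.0 yaw now -137.4 q7 -0.77
[ 449.72141678 -262.37974298]
```

Call:
play_rows(
  steps=[
    [[0,0.0012,0],0],
    [[0,0.0012,0],0],
  ],
)

```text
time: 6.62
tool_pos: [0.4496, -0.2625, 0.0356]
orientation: [-0.257, 0.257, -0.658, 0.659]
ft_force: [-0.9, 0.0, 3.3]
gripper_width: 0.0347
```

Call:
play_rows(
  claw=0.7,
  steps=[
    [[0,0,0],0],
    [[0,0,0],0],
    [[0,0,0],0],
    [[0,-0.04,0],0],
    [[0,-0.1,0],0],
    [[0,-0.14,0],0],
    [[0,-0.14,0],0],
    [[0,-0.14,0],0],
  ],
)

```text
time: 7.62
tool_pos: [0.4486, -0.2623, 0.1745]
orientation: [0.257, -0.257, 0.659, -0.659]
ft_force: [-0.4, -0.2, -1.0]
gripper_width: 0.06
```

Run:
```python
from h import *
v=view("wrist","red4")
for vm in(40,60,100): print(squares(v,"red",.030,vm))
v2=view("top");print(squares(v2,"red",.03))
g=grip((np.array([639.,137.1]),346.8),"x"); print(g); rel(g[0],g[1],150,g[2])
```

```text
[(array([ 460.1, -288.3]), np.float64(312.7), 92.5, 91.3, 5423)]
[(array([ 459.8, -288.6]), np.float64(312.7), 91.7, 91.3, 5400)]
[]
[]
(np.float64(640.6231577299975), np.float64(108.98656266153941), 346.8)
shift mm [-392.8   23.8 -142.4] turn -124.2 yaw now -137.4 q7 -0.62
```

View pics/red4.png

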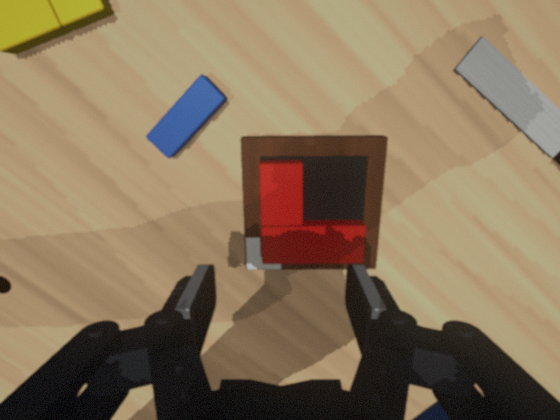

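Run:
```python
from h import *
rel(640.6,109,150,166.8)
```

```text
shift mm [-392.8   23.8 -142.4] turn 55.8 yaw now -137.4 q7 -0.62
```

Call:
play_rows(
  claw=1,
  steps=[
    [[-0.049,0.003,-0.018],7],
    [[-0.098,0.006,-0.036],14],
    [[-0.147,0.009,-0.053],21],
    [[-0.196,0.012,-0.071],28],
    [[-0.245,0.015,-0.089],35],
    [[-0.294,0.018,-0.107],42],
    [[-0.343,0.021,-0.124],49],
    [[-0.393,0.024,-0.142],55.8],
    [[-0.393,0.024,-0.142],55.8],
    [[-0.393,0.024,-0.142],55.8],
    [[-0.393,0.024,-0.142],55.8],
  ],
)

```text
time: 9.1
tool_pos: [0.6416, 0.1061, 0.1502]
orientation: [0.082, -0.081, -0.702, 0.703]
ft_force: [0.0, 0.4, 0.5]
gripper_width: 0.0851
```

Run:
```python
from h import *
v=view("wrist","blue1")
for vm in(40,60,100): print(squares(v,"blue",.018,vm))
S=squares(v,"blue",.018)
if S:
    g=grip(S[0],"x",180,off=10); print(g); rel(g[0],g[1],23.5,g[2])
```

```text
[(array([641.5, 139.2]), np.float64(346.8), 87.0, 87.6, 4617)]
[(array([641.5, 139.2]), np.float64(346.8), 87.0, 87.6, 4617)]
[]
(np.float64(645.0703155357438), np.float64(110.62986092131808), np.float64(526.8))
shift mm [ -2.2 127.   -5.3] turn -0.1 yaw now 166.7 q7 -2.24
```

View pics/blue1.png

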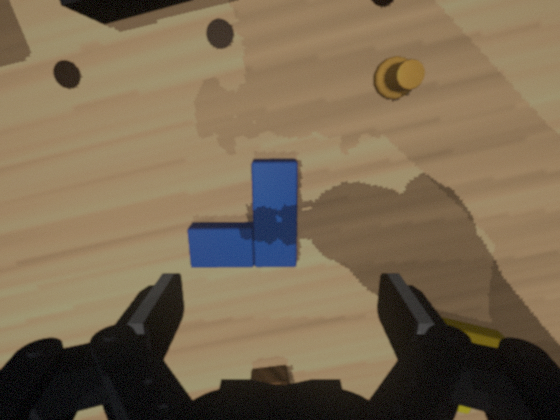

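Call:
play_rows(
  steps=[
    [[-0.002,0.04,-0.005],0],
    [[-0.002,0.08,-0.005],0],
    [[-0.002,0.09,-0.005],0],
    [[-0.002,0.09,-0.005],0],
    [[-0.002,0.09,-0.005],0],
  ],
)

```text
time: 9.78
tool_pos: [0.6466, 0.1128, 0.0631]
orientation: [-0.08, 0.082, 0.703, -0.702]
ft_force: [1.3, -0.7, 0.3]
gripper_width: 0.0853
```

Run:
```python
from h import *
rel(645.1,110.6,23.5,166.8)
```

```text
shift mm [ 1.1 39.5  2.6] turn 0.0 yaw now 166.8 q7 -2.29
```

Call:
play_rows(
  steps=[
    [[0.001,0.02,0.002],0],
    [[0.001,0.0395,0.0025],0],
    [[0.001,0.0395,0.0025],0],
    [[0.001,0.0395,0.0025],0],
  ],
)

```text
time: 10.28
tool_pos: [0.6435, 0.1108, 0.0212]
orientation: [-0.081, 0.081, 0.702, -0.702]
ft_force: [-0.3, -0.0, -0.1]
gripper_width: 0.0851
```

Call:
play_rows(
  claw=0,
  steps=[
    [[0,0,0],0],
    [[0,0,0],0],
    [[0,0,0],0],
    [[0,0,0],0],
    [[0,0,0],0],
    [[0,0,0],0],
  ],
)

```text
time: 11.02
tool_pos: [0.6444, 0.1108, 0.0224]
orientation: [-0.08, 0.081, 0.703, -0.702]
ft_force: [-0.1, -0.3, 5.6]
gripper_width: 0.0347
```

Run:
```python
from h import *
rel(645.1,110.6,23.5,166.8)
v=view("wrist"); armend(v,-.0057)
```

```text
shift mm [-0.8 -1.1  0.1] turn 0.1 yaw now 166.9 q7 -2.31
row 206 edge 206 tool x -38.7
row 217 edge 46 tool x -34.0
row 257 edge 36 tool x -16.2
row 262 edge 26 tool x -13.9
row 288 edge 22 tool x -1.5
row 354 edge 21 tool x 33.3
row 360 edge 23 tool x 36.7
row 385 edge 138 tool x 51.5
```

Call:
play_rows(
  steps=[
    [[0,-0.03,0],0],
    [[0,-0.09,0],0],
    [[0,-0.09,0],0],
    [[0,-0.09,0],0],
  ],
)

```text
time: 11.58
tool_pos: [0.6432, 0.1101, 0.1111]
orientation: [0.081, -0.081, -0.702, 0.703]
ft_force: [0.9, 0.0, -2.0]
gripper_width: 0.0343
```

Run:
```python
from h import *
v=view("wrist","blue2"); armend(v,-.0057)
```

```text
row 180 edge 23 tool x -49.7
row 191 edge 30 tool x -45.3
row 206 edge 165 tool x -39.0
row 217 edge 50 tool x -34.3
row 255 edge 30 tool x -17.3
row 261 edge 24 tool x -14.5
row 266 edge 28 tool x -12.2
row 288 edge 20 tool x -1.5
row 355 edge 30 tool x 34.2
row 361 edge 24 tool x 37.6
row 385 edge 134 tool x 51.9
```

View pics/blue2.png

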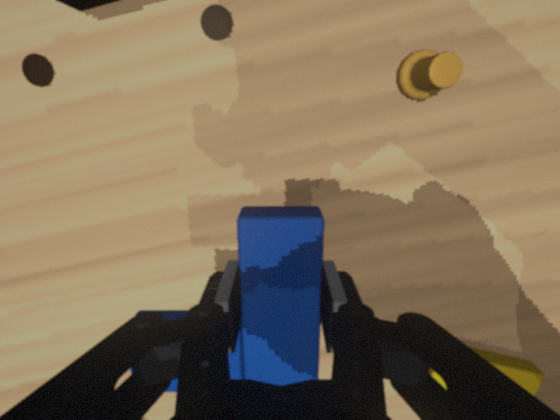

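Run:
```python
from h import *
place(11,-27,-47.4,90)
```

```text
shift mm [ 80.7  20.9 402.2] turn -145.8 yaw now 166.8 q7 -2.26
[ 472.32898569 -263.32728086]
```

Call:
play_rows(
  steps=[
    [[0.005,0,0.025],-9],
    [[0.01,0,0.05],-18],
    [[0.015,0,0.076],-27],
    [[0.02,0,0.101],-36],
    [[0.025,0,0.126],-46],
    [[0.03,0,0.151],-55],
    [[0.035,0,0.176],-64],
    [[0.04,0,0.201],-73],
    [[0.045,0,0.226],-82],
    [[0.05,0,0.252],-91],
    [[0.055,0,0.277],-100],
    [[0.06,0,0.302],-109],
    [[0.065,0,0.327],-118],
    [[0.07,0,0.352],-127],
    [[0.075,0,0.377],-137],
    [[0.081,0.01,0.402],-145.8],
    [[0.081,0.021,0.402],-145.8],
    [[0.081,0.021,0.402],-145.8],
    [[0.081,0.021,0.402],-145.8],
    [[0.081,0.021,0.402],-145.8],
  ],
)

```text
time: 14.12
tool_pos: [0.4741, -0.2615, 0.091]
orientation: [0.648, -0.648, 0.283, -0.284]
ft_force: [-0.2, 0.7, -0.6]
gripper_width: 0.0344
```

Run:
```python
from h import *
place(11,-27,-47.4,53)
v=view("wrist","blue3"); armend(v,-.0044)
Rt,p,s=tool()
hsv=cv2.cvtColor(v[0],cv2.COLOR_RGB2HSV)
m=mask(v[0],"red",60)
for c in cv2.findContours(m,0,1)[0]:
    if cv2.contourArea(c)>200:
        w=cast(c[:,0].astype(float),.030,v); q=(np.c_[w-p[:2],0*w[:,:1]]@Rt)*1000; print("red tool x",q[:,0].min(),q[:,0].max(),"z",q[:,2].min(),q[:,2].max())
```

```text
shift mm [ 0.1 38.  -2.6] turn 0.1 yaw now -47.3 q7 0.56
[ 472.32898569 -263.32728086]
row 150 edge 250 tool x -62.5
row 179 edge 52 tool x -51.4
row 185 edge 61 tool x -49.0
row 205 edge 98 tool x -40.9
row 216 edge 70 tool x -36.2
row 250 edge 24 tool x -21.4
row 261 edge 23 tool x -16.4
row 298 edge 19 tool x 1.4
row 351 edge 23 tool x 29.4
row 385 edge 129 tool x 49.1
red tool x -38.9968922520093 45.11313718066943 z -75.36364639979678 14.718276755064204
```

View pics/blue3.png

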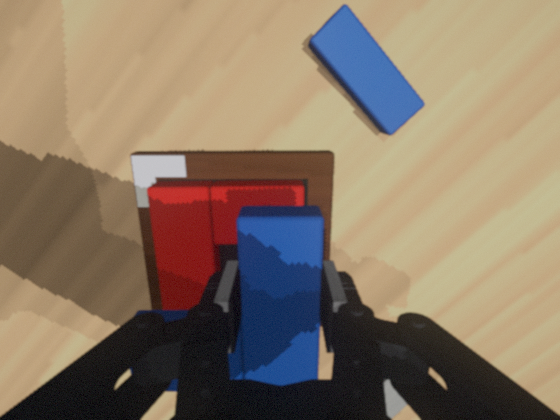

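```bash
cat >> h.py <<'E'
def pile(col,z,kind=None,dz=-.0045,show=False):
    """top-face extent of the pile square below, in tool x,z; its top edge at z"""
    v=view("wrist"); Rt,p,s=tool(); armend(v,dz)
    for c in cv2.findContours(mask(v[0],col),0,1)[0]:
        if cv2.contourArea(c)>200:
            w=cast(c[:,0].astype(float),z,v); q=(np.c_[w-p[:2],0*w[:,:1]]@Rt)*1000
            print(col,"tool x",q[:,0].min().round(1),q[:,0].max().round(1),"z",q[:,2].min().round(1),q[:,2].max().round(1))
E
python3 - <<'E'
from h import *
pile("red",.030); place(11,-27,-47.4,53); pile("red",.030); place(11,-27,-47.4,53)
E
```

```text
row 150 edge 272 tool x -62.4
row 178 edge 50 tool x -51.6
row 185 edge 66 tool x -48.8
row 190 edge 22 tool x -46.8
row 205 edge 98 tool x -40.7
row 216 edge 74 tool x -36.1
row 257 edge 21 tool x -18.0
row 262 edge 18 tool x -15.7
row 354 edge 23 tool x 31.3
row 358 edge 20 tool x 33.5
row 385 edge 124 tool x 49.3
red tool x -38.9 45.3 z -74.9 15.2
shift mm [-0.1 38.1 -2.1] turn 0.1 yaw now -47.3 q7 0.56
[ 472.32898569 -263.32728086]
row 150 edge 271 tool x -62.4
row 178 edge 53 tool x -51.6
row 185 edge 72 tool x -48.8
row 190 edge 42 tool x -46.8
row 205 edge 97 tool x -40.7
row 216 edge 70 tool x -36.1
row 253 edge 21 tool x -19.8
row 259 edge 20 tool x -17.1
row 298 edge 15 tool x 1.6
row 350 edge 23 tool x 29.1
row 355 edge 22 tool x 31.9
row 385 edge 127 tool x 49.4
red tool x -38.9 45.3 z -74.8 15.3
shift mm [-0.2 38.  -1.9] turn 0.1 yaw now -47.3 q7 0.56
[ 472.32898569 -263.32728086]
```

Call:
play_rows(
  steps=[
    [[0.0006,0.015,-0.0022],0],
    [[0.0006,0.03,-0.0022],0],
    [[0.0006,0.034,-0.0022],0],
    [[0.0006,0.0375,-0.0022],0],
    [[0.0006,0.0375,-0.0022],0],
    [[0.0006,0.0375,-0.0022],0],
  ],
)

```text
time: 15.02
tool_pos: [0.4724, -0.2644, 0.0534]
orientation: [0.648, -0.648, 0.284, -0.284]
ft_force: [0.0, -0.5, -1.2]
gripper_width: 0.0346
```

Run:
```python
from h import *
place(9.3,-27,-47.4,52.4); print(tool()[2]["ft_force"])
```

```text
shift mm [0.8 1.  0.6] turn 0.1 yaw now -47.3 q7 0.52
[ 473.47967483 -264.57864591]
[ 0.00887103 -0.48185649 -1.24203661]
```

Call:
play_rows(
  steps=[
    [[0.0003,0.0012,0.0003],0],
    [[0.0003,0.0012,0.0003],0],
  ],
)

```text
time: 15.28
tool_pos: [0.4728, -0.2645, 0.0523]
orientation: [-0.647, 0.648, -0.284, 0.284]
ft_force: [-1.8, 0.1, 3.0]
gripper_width: 0.0344
```

Call:
play_rows(
  claw=0.7,
  steps=[
    [[0,0,0],0],
    [[0,0,0],0],
    [[0,0,0],0],
    [[0,-0.04,0],0],
    [[0,-0.1,0],0],
    [[0,-0.13,0],0],
    [[0,-0.13,0],0],
    [[0,-0.13,0],0],
  ],
)

```text
time: 16.27
tool_pos: [0.4719, -0.2646, 0.1812]
orientation: [-0.647, 0.648, -0.284, 0.284]
ft_force: [-0.3, 0.2, -0.7]
gripper_width: 0.0598
```

Run:
```python
from h import *
v=view("wrist","blue4")
print(squares(v,"blue",.048)); v2=view("top"); print(squares(v2,"blue",.048), squares(v2,"yellow",.018))
g=grip((np.array([450.,-8]),61.6),"y"); print(g); rel(g[0],g[1],150,g[2])
```

```text
[(array([ 459.2, -287.7]), np.float64(132.8), 88.0, 88.3, 4715)]
[] [(array([448.8,  -9.2]), np.float64(61.6), 89.1, 89.0, 4613)]
(np.float64(430.1209577721697), np.float64(-27.945517794836444), -28.4)
shift mm [-201.8   30.9  129.5] turn -18.9 yaw now -47.3 q7 0.66
```

View pics/blue4.png

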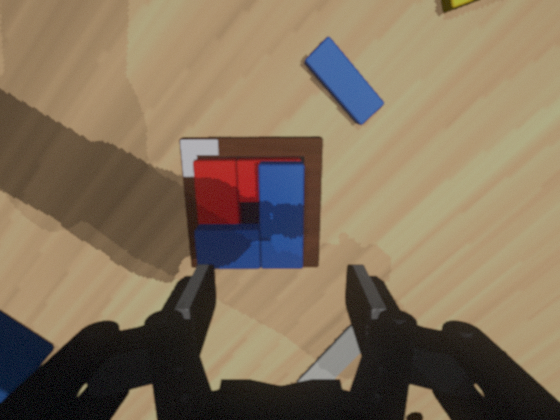

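Call:
play_rows(
  claw=1,
  steps=[
    [[-0.04,0.006,0.026],-4],
    [[-0.08,0.012,0.052],-8],
    [[-0.12,0.018,0.078],-12],
    [[-0.16,0.024,0.104],-16],
    [[-0.202,0.031,0.1295],-18.9],
    [[-0.202,0.031,0.1295],-18.9],
    [[-0.202,0.031,0.1295],-18.9],
    [[-0.202,0.031,0.1295],-18.9],
  ],
)

```text
time: 17.38
tool_pos: [0.4312, -0.0292, 0.1506]
orientation: [0.685, -0.685, 0.175, -0.174]
ft_force: [0.1, -1.3, 0.6]
gripper_width: 0.0854
```

Run:
```python
from h import *
v=view("wrist","yel1")
for vm in(60,120,160): print(squares(v,"yellow",.018,vm))
g=grip(squares(v,"yellow",.018)[0],"y",0,off=9); print(g); rel(g[0],g[1],23.2,g[2])
```

```text
[(array([448.6,  -6.6]), np.float64(61.4), 89.0, 89.0, 4809)]
[]
[]
(np.float64(427.7734730567518), np.float64(-25.99731361509001), np.float64(-28.6))
shift mm [ -4.5 127.5   1.2] turn 0.0 yaw now -28.6 q7 0.47
```

Call:
play_rows(
  steps=[
    [[-0.0045,0.04,0.001],0],
    [[-0.0045,0.08,0.001],0],
    [[-0.0045,0.09,0.001],0],
    [[-0.0045,0.09,0.001],0],
    [[-0.0045,0.09,0.001],0],
  ],
)

```text
time: 18.05
tool_pos: [0.4286, -0.0251, 0.062]
orientation: [0.686, -0.685, 0.173, -0.175]
ft_force: [-0.5, 0.4, -0.0]
gripper_width: 0.0852
```

Run:
```python
from h import *
rel(427.8,-26,23.2,-28.6)
```

```text
shift mm [-0.3 38.8 -1.2] turn 0.1 yaw now -28.5 q7 0.3
```

Call:
play_rows(
  steps=[
    [[-0.0003,0.02,-0.001],0],
    [[-0.0003,0.0385,-0.001],0],
    [[-0.0003,0.0385,-0.001],0],
    [[-0.0003,0.0385,-0.001],0],
  ],
)

```text
time: 18.55
tool_pos: [0.4276, -0.0258, 0.0234]
orientation: [0.686, -0.685, 0.173, -0.174]
ft_force: [-0.1, -0.4, 0.4]
gripper_width: 0.0854
```

Call:
play_rows(
  claw=0,
  steps=[
    [[0,0,0],0],
    [[0,0,0],0],
    [[0,0,0],0],
    [[0,0,0],0],
    [[0,0,0],0],
    [[0,0,0],0],
  ],
)

```text
time: 19.3
tool_pos: [0.427, -0.0259, 0.023]
orientation: [-0.685, 0.686, -0.174, 0.174]
ft_force: [-1.9, 0.4, 8.0]
gripper_width: 0.0344
```

```bash
cat >> h.py <<'E'
def endx(v,dy,rows,col=280,th=14):
    """same as armend, but in the tool frame alone: plane dy (m) ahead of the TCP"""
    H=np.array(cams.calibration("wrist")["hand_eye"]); K=v[1]
    g=v[0][:,col-6:col+7].astype(float).mean(1); e=np.abs(g[2:]-g[:-2]).sum(1)
    for r in range(*rows):
        if e[r-1]>th and e[r-1]==e[max(r-4,0):r+3].max():
            d=H[:3,:3]@[(col-K[0,2])/K[0,0],(r-K[1,2])/K[1,1],1]; print("row",r,round(e[r-1]),"x",round((H[0,3]+d[0]*(dy-H[1,3])/d[1])*1000,1))
E
python3 - <<'E'
from h import *
rel(427.8,-26,23.2,-28.6); p=tool()[1]; print(p)
v=view("wrist"); endx(v,p[2]-.018,(195,400))
E
```

```text
shift mm [ 0.8 -0.2  0.3] turn 0.1 yaw now -28.5 q7 0.22
[ 0.42699145 -0.02590201  0.02295735]
row 207 83 x -39.4
row 219 98 x -34.3
row 240 41 x -25.1
row 299 21 x 2.8
row 324 14 x 15.6
row 336 48 x 22.1
row 385 183 x 50.2
```

Call:
play_rows(
  steps=[
    [[0,-0.03,0],0],
    [[0,-0.09,0],0],
    [[0,-0.12,0],0],
    [[0,-0.12,0],0],
    [[0,-0.12,0],0],
  ],
)

```text
time: 19.98
tool_pos: [0.426, -0.0263, 0.1416]
orientation: [-0.685, 0.686, -0.174, 0.174]
ft_force: [-0.3, -0.4, -1.0]
gripper_width: 0.0347
```

Run:
```python
from h import *
v=view("wrist","yel2"); endx(v,.0045,(195,400))
place(10,27,-137.4,110)
```

```text
row 208 76 x -39.1
row 219 96 x -34.5
row 233 36 x -28.4
row 241 15 x -24.9
row 297 24 x 1.5
row 331 32 x 19.0
row 335 42 x 21.2
row 341 22 x 24.4
row 385 188 x 49.7
shift mm [ 133.4   31.3 -197.2] turn 108.9 yaw now -28.5 q7 0.46
[ 448.98531969 -263.05661895]
```

Call:
play_rows(
  steps=[
    [[0.012,0,-0.018],10],
    [[0.024,0,-0.036],20],
    [[0.036,0,-0.054],30],
    [[0.048,0,-0.072],40],
    [[0.06,0,-0.09],50],
    [[0.072,0,-0.108],60],
    [[0.084,0,-0.126],70],
    [[0.096,0,-0.144],80],
    [[0.109,0,-0.162],90],
    [[0.121,0.01,-0.18],100],
    [[0.133,0.025,-0.197],108.9],
    [[0.133,0.035,-0.197],108.9],
    [[0.133,0.035,-0.197],108.9],
    [[0.133,0.035,-0.197],108.9],
    [[0.133,0.035,-0.197],108.9],
  ],
)

```text
time: 21.9
tool_pos: [0.4502, -0.2617, 0.1078]
orientation: [-0.258, 0.258, -0.658, 0.659]
ft_force: [0.5, -0.8, -0.4]
gripper_width: 0.0344
```

```bash
cat >> h.py <<'E'
def px(v,pts,dy):
    H=np.array(cams.calibration("wrist")["hand_eye"])
    for q in pts:
        d=H[:3,:3]@np.linalg.inv(v[1])@[*q,1]; w=H[:3,3]+d*(dy-H[1,3])/d[1]; print(q,"tool x,z",np.round(w[[0,2]]*1000,1))
E
python3 - <<'E'
from h import *
place(10,27,-137.4,71.5); print(tool()[1]); v=view("wrist","yel3"); pile("blue",.048)
E
```

```text
shift mm [ 1.8 36.3  0.1] turn 0.2 yaw now -137.2 q7 -0.73
[ 448.98531969 -263.05661895]
[ 0.45022236 -0.26171689  0.10784954]
row 173 edge 40 tool x -53.5
row 182 edge 80 tool x -50.0
row 189 edge 61 tool x -47.2
row 208 edge 103 tool x -39.4
row 219 edge 89 tool x -34.8
row 275 edge 79 tool x -9.6
row 329 edge 26 tool x 17.5
row 385 edge 113 tool x 49.1
blue tool x -37.0 44.2 z -17.5 70.1
blue tool x -95.7 -42.6 z -94.6 -40.3
```

View pics/yel3.png

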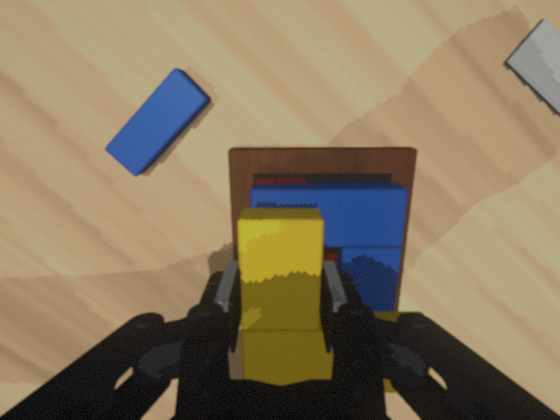

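Call:
play_rows(
  steps=[
    [[0.0018,0.015,-0.0003],0],
    [[0.0018,0.03,-0.0003],0],
    [[0.0018,0.033,-0.0003],0],
    [[0.0018,0.036,-0.0003],0],
    [[0.0018,0.036,-0.0003],0],
    [[0.0018,0.036,-0.0003],0],
  ],
)

```text
time: 22.75
tool_pos: [0.4487, -0.2634, 0.0716]
orientation: [-0.257, 0.257, -0.659, 0.659]
ft_force: [0.5, -0.2, -0.8]
gripper_width: 0.0344
```

Run:
```python
from h import *
place(10,27,-137.4,71); print(tool()[2]["ft_force"])
```

```text
shift mm [-0.5  0.6 -0. ] turn 0.1 yaw now -137.3 q7 -0.78
[ 448.98531969 -263.05661895]
[ 0.50436121 -0.18778778 -0.83197243]
```

Call:
play_rows(
  steps=[
    [[-0.0002,0.0012,0],0],
    [[-0.0002,0.0012,0],0],
  ],
)

```text
time: 23.0
tool_pos: [0.4487, -0.2635, 0.071]
orientation: [-0.257, 0.257, -0.658, 0.659]
ft_force: [-1.6, 0.9, 6.1]
gripper_width: 0.0342
```

Call:
play_rows(
  claw=0.7,
  steps=[
    [[0,0,0],0],
    [[0,0,0],0],
    [[0,0,0],0],
    [[0,-0.04,0],0],
    [[0,-0.09,0],0],
    [[0,-0.12,0],0],
    [[0,-0.12,0],0],
    [[0,-0.12,0],0],
  ],
)

```text
time: 24.0
tool_pos: [0.4479, -0.2632, 0.1896]
orientation: [0.257, -0.257, 0.659, -0.659]
ft_force: [0.9, 0.2, -0.5]
gripper_width: 0.06
```

Run:
```python
from h import *
v=view("wrist","yel4")
print(squares(v,"yellow",.066)); v2=view("top"); print(squares(v2,"green",.018))
g=grip((np.array([455.,313.]),30.7),"x",180,off=9); print(g); rel(g[0],g[1],150,g[2])
```

```text
[]
[(array([454.6, 312.4]), np.float64(30.7), 87.2, 87.9, 4371)]
(np.float64(476.5233292279852), np.float64(294.37887492808886), 210.7)
shift mm [-398.9   39.6 -390.1] turn 12.0 yaw now -137.3 q7 -0.64
```

Run:
```python
from h import *
v=view("wrist")
for vm in (40,60,90,120):
  for c in cv2.findContours(mask(v[0],"yellow",vm),0,1)[0]:
    if cv2.contourArea(c)>500:
        P=(cast(c[:,0].astype(float),.066,v)*1000).astype(np.float32); print(vm,cv2.contourArea(P),cv2.minAreaRect(P),cv2.boundingRect(c))
```

```text
40 1969.8834672153462 ((449.87738037109375, -261.0373229980469), (66.40792083740234, 35.35398864746094), 43.950233459472656) (259, 165, 47, 84)
60 1969.8834672153462 ((449.87738037109375, -261.0373229980469), (66.40792083740234, 35.35398864746094), 43.950233459472656) (259, 165, 47, 84)
90 1969.8834672153462 ((449.87738037109375, -261.0373229980469), (66.40792083740234, 35.35398864746094), 43.950233459472656) (259, 165, 47, 84)
120 1894.3890083509032 ((451.7193298339844, -259.42559814453125), (59.723567962646484, 35.38017272949219), 42.68661117553711) (259, 166, 47, 76)
```

View pics/yel4.png

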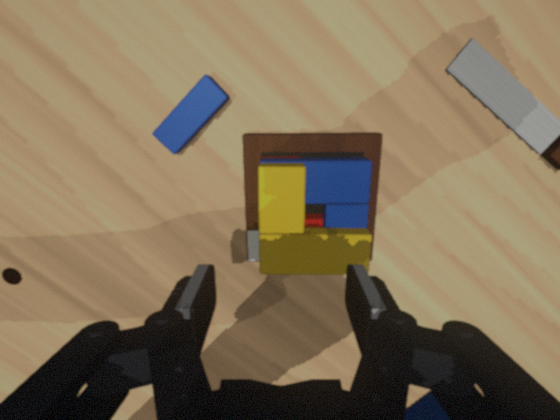

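Run:
```python
from h import *
v=view("wrist"); c=cast([(259,166),(261,275),(371,274)],.066,v)*1000
print(c.round(1),np.linalg.norm(np.diff(c,axis=0),axis=1),(c[0]+c[2])/2)
```

```text
[[ 462.2 -226.6]
 [ 396.1 -287.4]
 [ 457.8 -352.8]] [89.77349609 89.90693888] [ 460.01447359 -289.70247695]
```

Call:
play_rows(
  claw=1,
  steps=[
    [[-0.04,0.0,-0.039],1],
    [[-0.08,0.0,-0.078],2],
    [[-0.12,0.005,-0.117],3],
    [[-0.16,0.01,-0.156],5],
    [[-0.2,0.015,-0.195],6],
    [[-0.24,0.02,-0.234],7],
    [[-0.28,0.025,-0.273],8],
    [[-0.32,0.03,-0.312],10],
    [[-0.36,0.035,-0.351],11],
    [[-0.399,0.04,-0.39],12],
    [[-0.399,0.04,-0.39],12],
    [[-0.399,0.04,-0.39],12],
    [[-0.399,0.04,-0.39],12],
    [[-0.399,0.04,-0.39],12],
  ],
)

```text
time: 25.95
tool_pos: [0.4783, 0.2923, 0.1502]
orientation: [-0.186, 0.186, -0.682, 0.682]
ft_force: [-0.0, 0.5, -0.2]
gripper_width: 0.085
```

Run:
```python
from h import *
v=view("wrist","gre1")
for vm in(40,60,90): print(squares(v,"green",.018,vm,90))
S=squares(v,"green",.018,40,90)
if S: g=grip(S[0],"x",180,off=9); print(g); rel(g[0],g[1],23.2,g[2])
print(tool()[2]["joints"].round(2) if hasattr(tool()[2]["joints"],"round") else tool()[2]["joints"])
```

```text
[(array([456.5, 316.3]), np.float64(30.5), 89.3, 88.5, 5073)]
[(array([456.5, 316.3]), np.float64(30.5), 89.3, 88.5, 4995)]
[]
(np.float64(477.95819824391276), np.float64(297.6038579347251), np.float64(210.5))
shift mm [ -2.3 127.1  -4.6] turn 0.0 yaw now -149.5 q7 -2.02
[-0.01  0.55 -0.76  1.86  0.47  0.92 -2.02]
```

Call:
play_rows(
  steps=[
    [[-0.0023,0.04,-0.0046],0],
    [[-0.0023,0.08,-0.0046],0],
    [[-0.0023,0.09,-0.0046],0],
    [[-0.0023,0.09,-0.0046],0],
    [[-0.0023,0.09,-0.0046],0],
  ],
)

```text
time: 26.62
tool_pos: [0.4784, 0.2997, 0.0618]
orientation: [0.188, -0.186, 0.682, -0.682]
ft_force: [0.3, 0.3, 0.3]
gripper_width: 0.0854
```

Run:
```python
from h import *
rel(478,297.6,23.2,-149.5)
```

```text
shift mm [ 1.6 38.6  1.6] turn 0.1 yaw now -149.4 q7 -2.12
```

Call:
play_rows(
  steps=[
    [[0.0015,0.02,0.0015],0],
    [[0.0015,0.0383,0.0015],0],
    [[0.0015,0.0383,0.0015],0],
    [[0.0015,0.0383,0.0015],0],
  ],
)

```text
time: 27.12
tool_pos: [0.4765, 0.2973, 0.0217]
orientation: [0.187, -0.187, 0.682, -0.682]
ft_force: [-0.2, 0.6, -0.0]
gripper_width: 0.0854
```

Call:
play_rows(
  claw=0,
  steps=[
    [[0,0,0],0],
    [[0,0,0],0],
    [[0,0,0],0],
    [[0,0,0],0],
    [[0,0,0],0],
    [[0,0,0],0],
  ],
)

```text
time: 27.88
tool_pos: [0.4773, 0.2974, 0.0226]
orientation: [0.187, -0.187, 0.682, -0.682]
ft_force: [-0.3, -0.7, 4.7]
gripper_width: 0.0344
```

Run:
```python
from h import *
rel(478,297.6,23.2,-149.5); print(tool()[1])
```

```text
shift mm [-0.7 -0.6  0.2] turn 0.2 yaw now -149.3 q7 -2.16
[0.47725984 0.29740735 0.02257816]
```

Call:
play_rows(
  steps=[
    [[0,-0.03,0],0],
    [[0,-0.09,0],0],
    [[0,-0.12,0],0],
    [[0,-0.12,0],0],
    [[0,-0.12,0],0],
  ],
)

```text
time: 28.5
tool_pos: [0.4763, 0.2961, 0.1409]
orientation: [-0.186, 0.187, -0.682, 0.682]
ft_force: [-0.7, 0.5, -2.3]
gripper_width: 0.0346
```

Run:
```python
from h import *
v=view("wrist","gre2"); endx(v,.0045,(195,400))
place(10,-27,-47.4,125)
```

```text
row 206 100 x -39.9
row 216 40 x -35.7
row 274 37 x -9.8
row 303 19 x 4.4
row 385 61 x 49.4
shift mm [288.   16.3 480.4] turn -102.0 yaw now -149.4 q7 -2.04
[ 473.00586166 -264.06337795]
```

Call:
play_rows(
  steps=[
    [[0.024,0,0.04],-8],
    [[0.048,0,0.08],-16],
    [[0.072,0,0.12],-25],
    [[0.096,0,0.16],-34],
    [[0.12,0,0.2],-43],
    [[0.144,0,0.24],-52],
    [[0.168,0,0.28],-61],
    [[0.192,0,0.32],-70],
    [[0.216,0,0.36],-78],
    [[0.24,0,0.4],-86],
    [[0.264,0,0.44],-94],
    [[0.288,0.01,0.48],-102],
    [[0.288,0.018,0.48],-102],
    [[0.288,0.018,0.48],-102],
    [[0.288,0.018,0.48],-102],
    [[0.288,0.018,0.48],-102],
  ],
)

```text
time: 30.55
tool_pos: [0.4742, -0.2615, 0.1243]
orientation: [-0.648, 0.648, -0.283, 0.283]
ft_force: [0.8, 0.6, -0.3]
gripper_width: 0.0344
```

Run:
```python
from h import *
place(8.7,-27,-47.4,89.2); p=tool()[1]; print(p); v=view("wrist","gre3"); endx(v,p[2]-.066,(150,215),230); 
h=cv2.cvtColor(v[0],cv2.COLOR_RGB2HSV); m=((h[:,:,0]>=20)&(h[:,:,0]<=33)&(h[:,:,1]>190)).astype(np.uint8)
H=np.array(cams.calibration("wrist")["hand_eye"])
for c in cv2.findContours(m,0,1)[0]:
    if cv2.contourArea(c)>300:
        c=c[:,0]; print(c.min(0),c.max(0)); px(v,[(c[:,0].min(),c[c[:,0].argmin(),1]),(c[:,0].max(),c[c[:,0].argmax(),1]),(c[c[:,1].argmin(),0],c[:,1].min())],p[2]-.066)
```

```text
shift mm [ 2.4 35.1 -2.6] turn 0.2 yaw now -47.2 q7 0.54
[ 473.88580042 -265.02030416]
[ 0.47417719 -0.26151193  0.12427171]
row 168 48 x -45.6
row 174 43 x -42.3
row 181 52 x -38.3
row 187 112 x -35.0
row 202 28 x -26.3
[148 182] [300 309]
(np.int32(148), np.int32(201)) tool x,z [-26.9 -73.4]
(np.int32(300), np.int32(188)) tool x,z [-34.4  11.8]
(np.int32(190), np.int32(182)) tool x,z [-37.8 -48.9]
```

View pics/gre3.png

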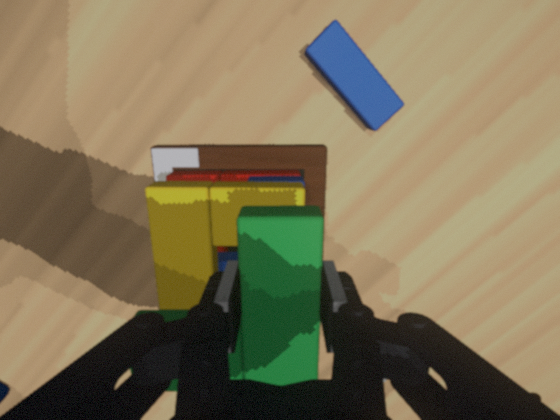

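Call:
play_rows(
  steps=[
    [[0.0019,0.015,-0.0025],0],
    [[0.0019,0.03,-0.0025],0],
    [[0.0019,0.032,-0.0025],0],
    [[0.0019,0.035,-0.0025],0.1],
    [[0.0019,0.035,-0.0025],0.1],
    [[0.0019,0.035,-0.0025],0.1],
  ],
)

```text
time: 31.35
tool_pos: [0.4734, -0.2659, 0.0892]
orientation: [0.647, -0.647, 0.284, -0.285]
ft_force: [0.7, 0.1, -1.1]
gripper_width: 0.0346
```

Run:
```python
from h import *
place(8.7,-27,-47.4,88.6); print(tool()[2]["ft_force"])
```

```text
shift mm [-0.3  0.6  0.9] turn -0.0 yaw now -47.4 q7 0.51
[ 473.88580042 -265.02030416]
[ 0.70465786  0.06426586 -1.14101977]
```

Call:
play_rows(
  steps=[
    [[-0.0003,0.0012,0.0005],0],
    [[-0.0003,0.0012,0.0005],0],
  ],
)

```text
time: 31.6
tool_pos: [0.4736, -0.2657, 0.0886]
orientation: [-0.647, 0.648, -0.284, 0.285]
ft_force: [-1.8, -0.8, 5.5]
gripper_width: 0.0346
```

Call:
play_rows(
  claw=0.7,
  steps=[
    [[0,0,0],0],
    [[0,0,0],0],
    [[0,0,0],0],
    [[0,-0.04,0],0],
    [[0,-0.09,0],0],
    [[0,-0.12,0],0],
    [[0,-0.12,0],0],
    [[0,-0.12,0],0],
  ],
)

```text
time: 32.6
tool_pos: [0.4728, -0.2654, 0.207]
orientation: [-0.647, 0.647, -0.285, 0.284]
ft_force: [-0.0, -0.3, -0.9]
gripper_width: 0.0598
```

Run:
```python
from h import *
v=view("wrist","end1"); print(squares(v,"green",.084,40,90)); s=view("scene")[0]
a=v[0][60:380,120:400]; b=cv2.resize(s[140:240,120:280],None,fx=3.2,fy=3.2)
cv2.imwrite("pics/end2.png",np.hstack([a,b[:320]])[:,:,::-1]); print(tool()[2]["gripper_width"])
```

```text
[(array([ 460.3, -288.8]), np.float64(132.6), 88.3, 89.7, 4977)]
0.05942736171917027
```

View pics/end2.png

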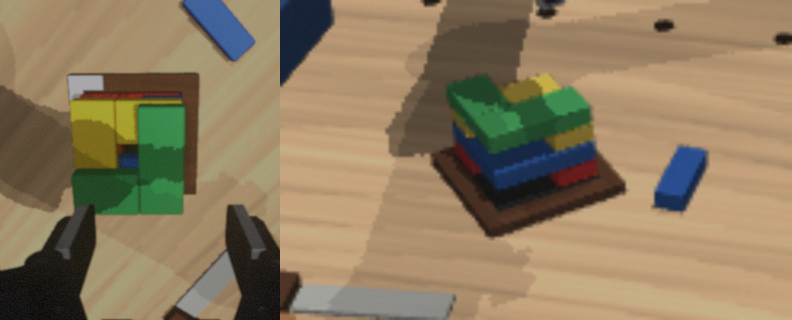

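The picture shows the pile upright in the right order: red, blue, yellow, green. Green is at (460.3, -288.8) mm, within 1 mm of the pad centre, with its elbow opposite the white corner. The gripper is open and about 12 cm clear of the pile, so I'm handing in.

```bash
python3 -c "
from workcell import env,cams,job
print(job.finish_job(), env.sense()['time'])"
```

```text
the job is handed in; nothing more can be done
the job is handed in; nothing more can be done
```

The four squares are in one pile over the black patch, stacked red, blue, yellow, green. Red's elbow is at the white corner and the elbows alternate from there. The job was handed in at about 33 s, with the gripper open and about 12 cm above the pile.

| Square | Offset from patch centre (wrist camera, after release) |
|---|---|
| Red | about 1.3 mm |
| Blue | about 2 mm |
| Yellow | about 0 mm |
| Green | about 1 mm |

- **Angles:** red, blue and green measured within 0.2° of the pad's sides. I did not measure yellow's angle after release, but its corners gave sides of 90 mm.
- **Last pictures:** the pile stands upright. I moved the arm only for the four squares, and the spacer and try-square blade look in place. I did not measure the four bystanders again at the end.
- **Checks that failed or disagreed:**
    - The top and wrist cameras differed by 2–4 mm on the squares' positions, so I used the wrist camera.
    - The automatic outline failed on yellow because of shadow, so I measured its corners by hand.
    - The top view gave no outline of red or blue on the pile.

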